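# Draw the carrier board out from under the ballast stack

## Task

Take the plywood carrier board by its upright grip and draw it along its rails, out from under the stack of three aluminium blocks, so that the stack settles upright on the load plate, still stacked. Draw on until the board's end meets the rubber buffer of the stop, press it gently but firmly against the buffer for about a second, then let go, leaving the board lying there between the rails. Do not touch the blocks, do not ram the stop, and leave everything else on the bench alone.

Things in the scene. Friction and masses are not known exactly. Their poses are not given: they have to be found in the camera images.
- rig: Fixed fixture: flat base 420 x 150 mm, top face 12 mm above the bench, black with an aluminium load plate. Origin: centre of its underside. Its x axis runs along the rails, +x towards the stack; the board is drawn to -x. Two steel rails, 8 mm high and wide, inner faces at y = +-24.5 mm, run from x = -175 to +75 mm.
- fence (a point): Point on the fixture's base midway between two steel fence posts (25 mm high, at y = +-34 mm), in line with their faces towards the stack, 93 mm to +x of the fixture's origin. The posts hold the lowest block back while the board slides out between them.
- buffer (a joint): Inward travel of the stop's rubber buffer, m: 0 free, up to 0.007; spring of about 4 N/mm: 3 N held 0.3 s is pressed home, over 15 N is ramming. The stop, an aluminium bar 22 mm high, is clamped over the rails, buffer face anywhere from x = -165 to -115 mm of the fixture: not measured, feel for it. Let go, it may push the board back a few mm.
- board: Loose plywood board 180 (x) x 44 (y) x 5 mm, 80 g, on the base between the rails, 2.5 mm play each side, its far part under the stack. Origin: centre of its underside; x as the fixture's. Upright grip 30 (x) x 12 (y) x 45 mm (z) centred at x = -55 mm, top at z = 50 mm. Drawing takes 4 to 22 N, under 3 N once clear after 65 to 80 mm; the stop comes after 90 to 151 mm.
- board_grip (a point): Point inside the board's upright grip, on its middle plane, 35 mm above the board's underside and 15 mm below the grip's top.
- board_front (a point): Middle of the board's leading (-x) end face, 90 mm to -x of the board's origin; this end meets the buffer.
- block_low: Lowest aluminium block of the stack, 60 (x) x 80 (y) x 25 mm, about 0.26 kg. Origin: centre of its underside. It stands on the board, wider than it, 0 to 6 mm behind the fence posts, and comes down 5 mm onto the load plate when the board is gone.
- block_mid: Middle block, 54 x 70 x 25 mm, about 0.2 kg, lying loose on the lowest. Origin: centre of its underside.
- block_top: Top block, 48 x 60 x 25 mm, about 0.15 kg, lying loose on the middle one. Origin: centre of its underside.
- spare_block: Bystander: a single aluminium block, 60 x 80 x 25 mm, lying on the bench beside the fixture, towards the robot.
- nut: Bystander: brass round nut, 22 mm across, 12 mm high, lying on a corner of the fixture's base behind the stack.
- driver: Bystander: screwdriver with black handle lying on the bench beside the fixture, away from the robot.
- offcut: Bystander: wood offcut 90 x 40 x 35 mm on the bench.
- screw_cup: Bystander: grey plastic cup, 64 mm across, 50 mm high.
- pliers: Bystander: pliers with black handles.
- spanner: Bystander: steel spanner.

How it is judged:
By the outcome, as a careful person would: the job done as asked, in the order asked, and still so for the second after the job is handed in, with the robot touching nothing.
It also fails if it takes over 48 s, if anything falls off the work surface, if the arm or the gripper's body presses on something with over 40 N, if the wrist force passes 120 N, or if a joint passes its speed limit or range.

## Robot

A 6-joint arm with a two-finger parallel gripper is mounted at the origin on the work surface. World frame = base frame: x ahead of the robot, y to its left, z up, the work surface at z = 0. Lengths are in mm, angles in degrees, forces in N, time in s.
With the tool pointing down it reaches from about 300 to 850 mm from the base axis. Payload 4.2 kg.
Tool frame: the origin (TCP) lies on the centre line of the jaws, within the pads' length; the fingertips stand 11 mm ahead of it and the grasp point (between the pads) lies 8 mm behind it; z points along the fingers, y is the direction in which the jaws open and shut (so a half turn about z gives the same grasp; the last joint's range is limited). The gripper opens to 91 mm and grips with 3 to 60 N. Pads are 32 mm wide; open, the fingers measure 118 mm over their backs; the gripper's body (76 mm by 178 mm) begins 60 mm behind the grasp point.
Start: joints at [-68.067, 18.312, 89.639, -0, 72.044, -1.146], TCP at [225.402, -528.995, 224.976] pointing down, gripper open.
Joint ranges: [-177.97, 177.97], [-48.28, 115.42], [12.27, 149.76], [-77.06, 257.06], [2.81, 150.46], [-146.56, 146.56]. Speed limits (degrees/s): [147.25, 147.25, 180, 180, 180, 180].

## Interface

Orientations are given as [roll, pitch, yaw] about the fixed x, y, z axes, in that order (R = Rz(yaw) Ry(pitch) Rx(roll)).
In Python, from workcell import env, grab_frame gives the robot as it stands. The module is installed in compiled form; this text tells all that it offers.
- The arm moves only by the tool arm_command, never from a script. Its argument "series" is one flat list of numbers, 6 for each row, row after row: the shift along the world's x, y, z each as a share of 400 mm, from -1 to 1, then the turn, a rotation vector about the world's x, y, z each as a share of 45 degrees, from -1 to 1. A call has 1 to 20 rows; each row shifts and turns the commanded pose from where the row before left it; what a row does not reach is not made up. A row lasts 1/12 s, in which the tool goes at most 41.7 mm and 7.16 degrees, less where a joint would pass 70% of its speed; a pose out of reach is approached as far as the arm can. A call with a number of a shift or a turn outside -1 to 1 is refused whole. A call with a gripper value outside its range is refused whole. "hand" is the opening, from 0 (shut) to 1 (fully open), set as the call begins (left out, the last holds). The fingers move at their own pace and stop on an object; "newtons" is the grip in N (left out, the last holds). Time passes only in rows, so rows that do not move let the fingers close. It gives the time, the measured TCP pose, the force and the opening at its end, in the units of the state.
- env.state(): the state, without advancing time (a new reading comes with each control period).
- grab_frame(name): name is "scene" or "top" or "wrist"; returns a dict with "frame" (384x512x3 uint8, red, green, blue), "intrinsics" (3x3 intrinsics, pixels), "k1" (the pictures are not rectified: a ray, as slopes to the right and down, at radius r is drawn at 1 + k1 r^2 times it, then the intrinsics apply), "R" (3x3) and "t" (3): a world point X has camera coordinates R X + t; the wrist camera has in their place "tool_from_camera" (4x4, takes a point from camera to tool coordinates, whose origin is the TCP and whose axes are the flange's). Camera axes: x right, y down, z forward; pixel columns grow to the right and rows downward; lengths in mm; the calibration is good to about 2 mm. A picture is of the moment at which its call begins: read the wrist's pose just before it. There is no depth.
- env.job_done(): hands the job in, once; it reports no verdict.
The state is a dict: "time_s": time; "qpos": joint angles; "qvel": joint speeds; "effort": joint torques, N m; "ee_pos": TCP position; "ee_rot": TCP orientation; "force": force on the tool from outside, world axes, zero at the start; "torque": the same for the moment, N m; "gripper_width": finger opening in mm.
Only numpy, scipy, OpenCV 4.12 (cv2) and the standard library are available. Lean on these libraries where they do the work, as an engineer would, in place of code of your own. Each camera call takes 0.05 s, during which the arm holds its last target.

## Working session

There is one attempt and no reset: what is moved stays moved. The work goes in short steps, Python scripts to look and compute and a tool call to move; the robot and the scene stay as the last step left them, time stands still between calls to the robot, and variables do not carry over. Pictures are saved under pics/ and viewed, and the job is handed in when it is done.

Besides the shell and the picture viewer there is one more tool, called after ">>>" in YAML: its name, and indented under it one key for each argument. arm_command: Moves the arm, as the interface text tells. Shift numbers are shares of 400 mm and turn numbers shares of 45 degrees, none past 1 either way. Its arguments: {"type":"object","properties":{"series":{"type":"array"},"hand":{"type":"number"},"newtons":{"type":"number"}},"required":["series"]}

```bash
mkdir -p pics; ls; python3 - <<'E'
from workcell import env, grab_frame
import cv2,pickle
print(env.state())
d={}
for n in("scene","top","wrist"):
    f=grab_frame(n); d[n]=f
    cv2.imwrite(f"pics/{n}0.png",cv2.cvtColor(f["frame"],cv2.COLOR_RGB2BGR))
    print(n,{k:v for k,v in f.items() if k!="frame"})
pickle.dump(d,open("f0.pkl","wb"))
E
```

```text
pics
{'time_s': 0.0, 'qpos': array([-6.80684250e+01,  1.83523119e+01,  8.97050833e+01, -2.13338833e-03,
        7.20440302e+01, -1.14638589e+00]), 'qvel': array([-0.04553089, -0.00030417,  0.07017566, -0.0434421 ,  0.01728635,
        0.03448459]), 'effort': array([ 5.05025000e-04, -4.12458837e+01, -2.31973225e+01,  7.25919474e-02,
        4.55339835e-02, -1.12858261e-04]), 'ee_pos': array([ 225.19829172, -528.5483887 ,  224.12250264]), 'ee_rot': array([-1.79898554e+02, -1.30074337e-06,  2.30786204e+01]), 'force': array([ 0.17324297, -0.10811718, -0.72453638]), 'torque': array([ 0.05653665,  0.01791729, -0.00873177]), 'gripper_width': 91.0198081361369}
scene {'intrinsics': array([[433.44155433,   0.        , 247.73632412],
       [  0.        , 433.44155433, 188.33573495],
       [  0.        ,   0.        ,   1.        ]]), 'k1': -0.16250612700136993, 'R': array([[-0.80598742,  0.59183732, -0.01062398],
       [ 0.3581908 ,  0.47335226, -0.80475897],
       [-0.4712575 , -0.65243102, -0.59350664]]), 't': array([ 437.25991872, -118.48512166, 1492.13124379])}
top {'intrinsics': array(
[... 248 characters left out ...]
5, -0.08615786, -0.20276544],
       [ 0.2014637 ,  0.02363611, -0.97921076]]), 't': array([-45.50002584, 538.7589837 , 996.46496455])}
wrist {'intrinsics': array([[334.9921096 ,   0.        , 256.96027256],
       [  0.        , 334.9921096 , 191.39220627],
       [  0.        ,   0.        ,   1.        ]]), 'k1': 0.03352049917636797, 'tool_from_camera': array([[ 1.05782048e-03, -9.61950606e-01, -2.73221361e-01,
         7.79574769e+01],
       [ 9.99999308e-01,  8.77002848e-04,  7.83929649e-04,
         6.56403509e-01],
       [-5.14485689e-04, -2.73222002e-01,  9.61950868e-01,
        -1.59500066e+02],
       [ 0.00000000e+00,  0.00000000e+00,  0.00000000e+00,
         1.00000000e+00]])}
```

View pics/scene0.png

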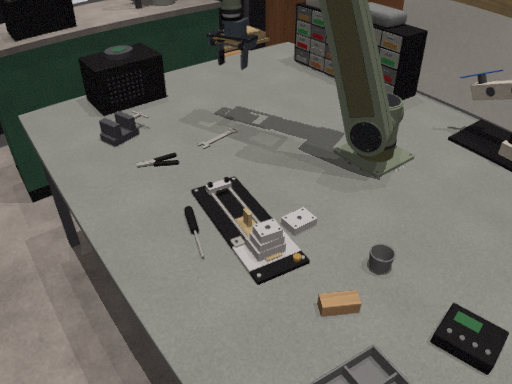

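View pics/top0.png

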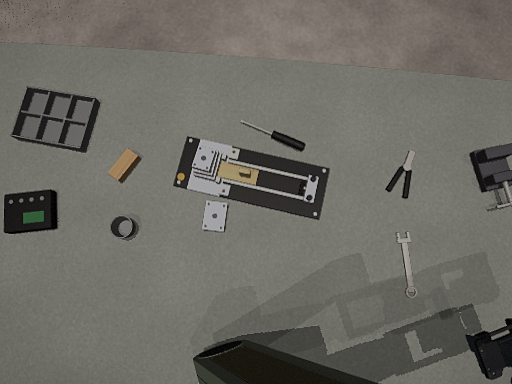

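View pics/wrist0.png

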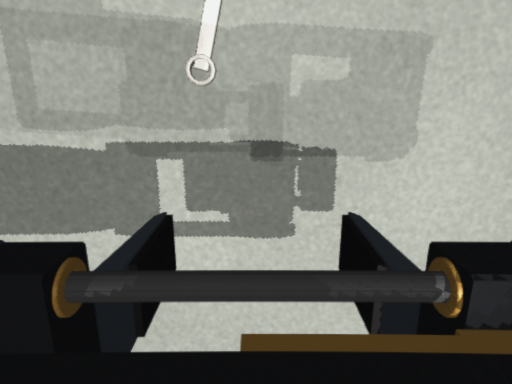

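The top view shows the black fixture with corners near (190,137), (328,168), (319,218) and (176,186). The stack is at about (207,158), the grip near (245,174) and the stop near (311,188). I'll enlarge that area to measure it.

```bash
cat > h.py <<'E'
import numpy as np,cv2
def px2ray(f,uv):
    K=f["intrinsics"];k=f["k1"]
    d=np.array([(uv[0]-K[0,2])/K[0,0],(uv[1]-K[1,2])/K[1,1]])
    s=d.copy()
    for _ in range(30): s=d/(1+k*(s@s))
    return np.array([s[0],s[1],1.])
def RT(f,st=None):
    if "R" in f: return f["R"],f["t"]
    from scipy.spatial.transform import Rotation as Ro
    Rw=Ro.from_euler('xyz',st["ee_rot"],degrees=True).as_matrix()
    T=f["tool_from_camera"]; Rc=Rw@T[:3,:3]; c=Rw@T[:3,3]+st["ee_pos"]
    return Rc.T,-Rc.T@c
def onplane(f,uv,z,st=None):
    R,t=RT(f,st); c=-R.T@t; d=R.T@px2ray(f,uv)
    return c+d*(z-c[2])/d[2]
def proj(f,X,st=None):
    R,t=RT(f,st); p=R@np.asarray(X,float)+t; s=p[:2]/p[2]; s=s*(1+f["k1"]*(s@s))
    K=f["intrinsics"]; return np.array([K[0,0]*s[0]+K[0,2],K[1,1]*s[1]+K[1,2]])
def save(f,name,box=None,s=1):
    im=cv2.cvtColor(f["frame"],cv2.COLOR_RGB2BGR)
    if box: x0,y0,x1,y1=box; im=im[y0:y1,x0:x1]
    im=cv2.resize(im,None,fx=s,fy=s,interpolation=cv2.INTER_CUBIC); cv2.imwrite("pics/"+name,im)
E
python3 - <<'E'
import pickle;from h import *
d=pickle.load(open("f0.pkl","rb"))
save(d["top"],"top0z.png",(165,120,345,230),4.4)
save(d["scene"],"scene0z.png",(180,165,330,285),5)
f=d["top"]
g=cv2.cvtColor(f["frame"],cv2.COLOR_RGB2HSV)
m=(g[...,2]<50).astype(np.uint8); m[:120]=0;m[230:]=0;m[:,:165]=0;m[:,345:]=0
n,l,s,c=cv2.connectedComponentsWithStats(m)
for i in range(1,n):
    if s[i,4]>50: print(s[i])
i=1+np.argmax(s[1:,4]); 
cnt=max(cv2.findContours((l==i).astype(np.uint8),0,1)[0],key=len)
r=cv2.minAreaRect(cnt);print(r);b=cv2.boxPoints(r)
print(b)
P=np.array([onplane(f,u,12) for u in b]);print(P)
print([np.linalg.norm(P[k]-P[k-1]) for k in range(4)],P.mean(0))
E
```

```text
[271 131  34  20 279]
[174 137  26  52 563]
[ 220  149  109   71 2492]
[256 170  51  26 766]
((274.5353698730469, 182.64439392089844), (100.88192749023438, 52.258262634277344), 12.804265975952148)
[[219.55795 196.94498]
 [231.1395  145.98624]
 [329.5128  168.34381]
 [317.93124 219.30255]]
[[ 508.95715687  108.37271414   12.        ]
 [ 659.13398854   91.53756734   12.        ]
 [ 617.97529808 -192.43142397   12.        ]
 [ 470.65885002 -168.22315166   12.        ]]
[np.float64(279.23472794032443), np.float64(151.11751366746356), np.float64(286.93627485809003), np.float64(149.2922513608877)] [564.18132338 -40.18607354  12.        ]
```

View pics/top0z.png

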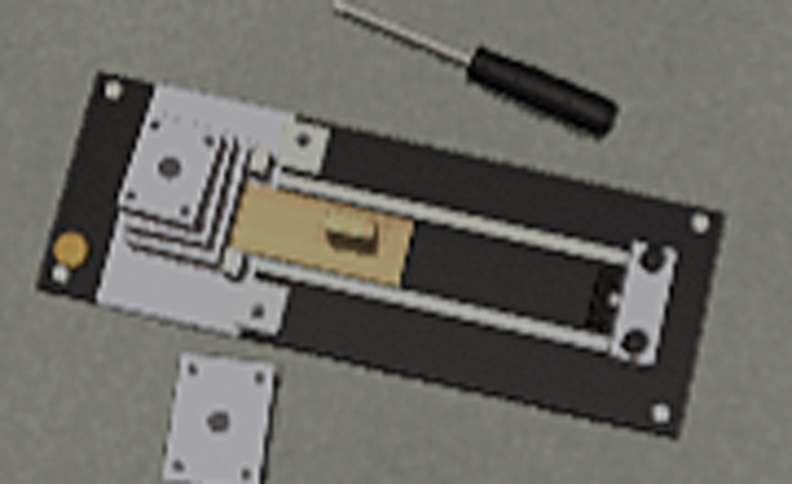

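View pics/scene0z.png

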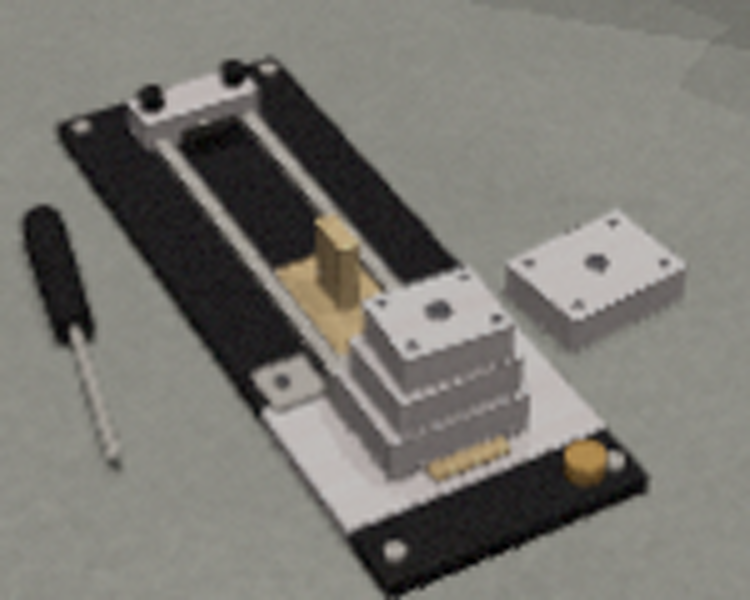

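In the top zoom the base corners are at (99,72), (724,211), (680,438) and (38,290), with the grip top near (352,222). In the scene zoom they are at (58,127), (272,57), (648,484) and (390,595). Next I'll compute the pose from these.

```bash
python3 - <<'E'
import pickle;from h import *
d=pickle.load(open("f0.pkl","rb"))
def tz(p): return (np.array(p)+.5)/4.4-.5+[165,120]
def sz(p): return (np.array(p)+.5)/5-.5+[180,165]
loc=np.array([[210,75],[-210,75],[-210,-75],[210,-75]])
# order by views: top: far-left etc.
T=[tz(p) for p in[(99,72),(724,211),(680,438),(38,290)]]
S=[sz(p) for p in[(390,595),(58,127),(272,57),(648,484)]]
for nm,f,L in(("top",d["top"],T),("scene",d["scene"],S)):
    P=np.array([onplane(f,u,12) for u in L])[:,:2]
    print(nm,P.round(1).tolist(),[round(np.linalg.norm(P[k]-P[k-1]),1) for k in range(4)])
    # sign: fixture y should be rot90 of x; fit with both
    for sg in(1,-1):
        l=loc*[1,sg]; c=P.mean(0); H=l.T@(P-c); a=np.arctan2(H[0,1]-H[1,0],H[0,0]+H[1,1])
        R=np.array([[np.cos(a),-np.sin(a)],[np.sin(a),np.cos(a)]]); r=P-c-l@R.T
        print(sg,c.round(1),np.degrees(a).round(2),np.abs(r).max().round(1))
for p in[(327,210),(377,218),(352,212),(350,222)]: print("grip top",onplane(d["top"],tz(p),62))
f,fs=d["top"],d["scene"]
# yellow masks
for n,f in d.items():
    if n=="wrist":continue
    g=cv2.cvtColor(f["frame"],cv2.COLOR_RGB2HSV); m=((g[...,0]>14)&(g[...,0]<26)&(g[...,1]>70)).astype(np.uint8)
    c,l,s,ce=cv2.connectedComponentsWithStats(m)
    print(n,[(s[i].tolist(),ce[i].round(1).tolist()) for i in range(1,c) if s[i,4]>15])
E
```

```text
top [[678.3, 221.5], [620.1, -191.3], [471.3, -171.6], [529.8, 242.0]] [np.float64(149.9), np.float64(416.9), np.float64(150.1), np.float64(417.6)]
1 [574.9  25.2] 81.92 149.0
-1 [574.9  25.2] 82.01 1.9
scene [[681.9, 229.4], [618.7, -186.7], [472.2, -169.1], [535.7, 249.4]] [np.float64(147.5), np.float64(420.9), np.float64(147.6), np.float64(423.3)]
1 [577.1  30.7] 81.17 147.9
-1 [577.1  30.7] 81.51 3.2
grip top [585.74912989  59.02709774  62.        ]
grip top [583.40103969  28.03025573  62.        ]
grip top [585.83086868  43.63976005  62.        ]
grip top [579.44395173  44.25032113  62.        ]
scene [([329, 0, 28, 39, 288], [340.8, 20.4]), ([452, 0, 60, 18, 529], [491.5, 5.4]), ([299, 13, 10, 8, 55], [303.4, 16.8]), ([347, 13, 8, 10, 24], [350.1, 17.5]), ([246, 25, 24, 19, 221], [257.4, 33.7]), ([334, 34, 39, 82, 666], [353.5, 74.7]), ([212, 36, 30, 9, 113], [226.4, 40.5]), ([383, 40, 15, 10, 84], [389.9, 44.8]), ([224, 45, 18, 12, 134], [230.8, 50.3]), ([353, 58, 12, 11, 28], [358.7, 62.2]), ([325, 67, 9, 8, 41], [329.4, 70.1]), ([343, 77, 11, 13, 55], [348.3, 83.3]), ([352, 112, 11, 5, 23], [356.5, 114.5]), ([236, 208, 20, 27, 278], [245.8, 221.1]), ([266, 252, 16, 9, 54], [273.5, 256.2]), ([292, 252, 10, 11, 76], [296.6, 257.2]), ([318, 290, 44, 26, 721], [339.7, 300.7]), ([321, 310, 7, 6, 21], [324.3, 313.2])]
top [([108, 148, 31, 35, 461], [122.8, 164.1]), ([217, 162, 42, 23, 615], [237.8, 172.8]), ([177, 173, 9, 8, 57], [180.8, 176.3]), ([212, 347, 126, 37, 1363], [266.5, 368.4])]
```

>>> arm_command:
  series: [0.0426,0.0618,0.0045,0,0,0.0655,0.0426,0.0618,0.0045,0,0,0.0655,0.0426,0.0618,0.0045,0,0,0.0655,0.0426,0.0618,0.0045,0,0,0.0655,0.0426,0.0618,0.0045,0,0,0.0655,0.0426,0.0618,0.0045,0,0,0.0655,0.0426,0.0618,0.0045,0,0,0.0655,0.0426,0.0618,0.0045,0,0,0.0655,0.0426,0.0618,0.0045,0,0,0.0655,0.0426,0.0618,0.0045,0,0,0.0655,0.0426,0.0618,0.0045,0,0,0.0655,0.0426,0.0618,0.0045,0,0,0.0655,0.0426,0.0618,0.0045,0,0,0.0655,0.0426,0.0618,0.0045,0,0,0.0655,0.0426,0.0618,0.0045,0,0,0.0655,0.0426,0.0618,0.0045,0,0,0.0655,0.0426,0.0618,0.0045,0,0,0.0655,0.0426,0.0618,0.0045,0,0,0.0655,0.0426,0.0618,0.0045,0,0,0.0655,0.0426,0.0618,0.0045,0,0,0.0655]
  hand: 1

```text
time_s: 1.82
ee_pos: [566.6, -33.2, 260.8]
ee_rot: [-180.0, 0.0, 82.2]
force: [-0.1, 0.2, 0.6]
gripper_width: 91.3
```

>>> arm_command:
  series: [0,0,0,0,0,0,0,0,0,0,0,0,0,0,0,0,0,0]

```text
time_s: 2.07
ee_pos: [565.7, -34.9, 260.5]
ee_rot: [-179.9, 0.0, 82.0]
force: [-0.6, 0.1, 0.3]
gripper_width: 91.3
```

```bash
python3 - <<'E'
from workcell import env, grab_frame
from h import *;import pickle
st=env.state();f=grab_frame("wrist");pickle.dump((st,f),open("w1.pkl","wb"))
print({k:np.round(v,2) for k,v in st.items()})
save(f,"w1.png",None,1.5)
E
```

```text
{'time_s': np.float64(2.07), 'qpos': array([-4.670e+00,  1.646e+01,  8.716e+01, -4.000e-02,  7.645e+01,
        3.320e+00]), 'qvel': array([-1.06, -0.54,  0.38,  0.03,  0.05,  0.08]), 'effort': array([  0.76, -39.73, -24.07,   0.13,   0.  ,   0.  ]), 'ee_pos': array([565.67, -34.86, 260.51]), 'ee_rot': array([-1.7993e+02,  4.0000e-02,  8.2020e+01]), 'force': array([-0.6 ,  0.08,  0.27]), 'torque': array([ 0.04, -0.09, -0.01]), 'gripper_width': np.float64(91.26)}
```

View pics/w1.png

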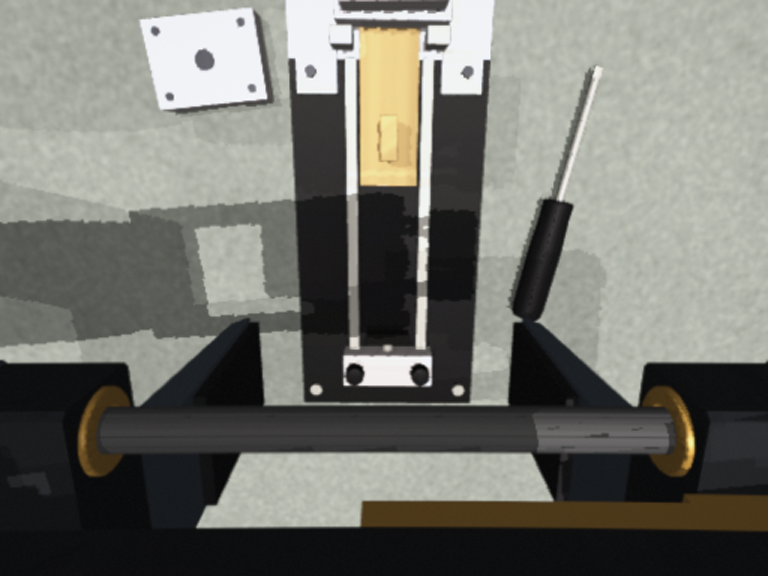

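The wrist view shows the board (yellow) from (360,28) to (417,186) and the grip top around (388,138). The stop bar spans (344,350) to (432,385), with the buffer nub at about (388,348). I'll zoom in for measuring.

```bash
python3 - <<'E'
from h import *;import pickle
st,f=pickle.load(open("w1.pkl","rb"))
save(f,"w1a.png",(190,0,330,130),4.5)
save(f,"w1b.png",(190,200,330,275),5.5)
E
```

```text
(no output)
```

View pics/w1a.png

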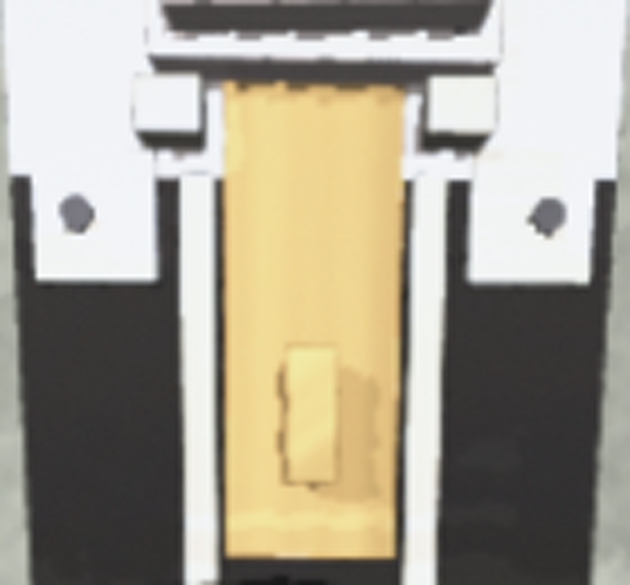

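View pics/w1b.png

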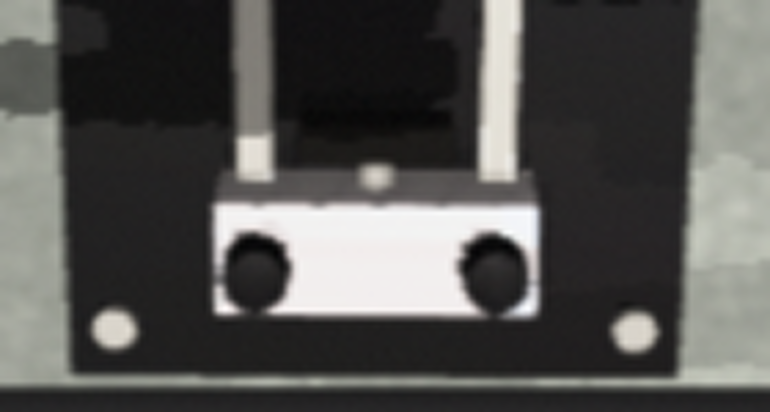

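```bash
python3 - <<'E'
from h import *;import pickle
st,f=pickle.load(open("w1.pkl","rb"))
a=lambda p:(np.array(p)+.5)/4.5-.5+[190,0]
b=lambda p:(np.array(p)+.5)/5.5-.5+[190,200]
W=lambda p,z:onplane(f,p,z,st)
G=np.array([W(a(p),62) for p in[(286,346),(338,346),(338,484),(286,484)]]); print("grip",G.round(1).tolist(),G.mean(0).round(1))
e=lambda p,q:(np.degrees(np.arctan2(*(q-p)[1::-1])).round(2),np.linalg.norm(q-p).round(1))
print(e(G[3],G[0]),e(G[2],G[1]),e(G[1],G[0]))
# rail inner edges at top z=20
L=[W(a(p),20) for p in[(211,200),(216,560)]];R=[W(a(p),20) for p in[(413,200),(407,560)]]
L2=W(b((271,60)),20);R2=W(b((483,60)),20)
print("rails",e(L[1],L[0]),e(R[1],R[0]),e(L2,L[0]),e(R2,R[0]),np.linalg.norm(L[0]-R[0]),np.linalg.norm(L2-R2))
m0=(L[0]+R[0])/2;m2=(L2+R2)/2;print("axis",e(m2,m0),m0,m2)
B=[W(a(p),12) for p in[(38,500),(606,500)]]; C=[W(b(p),12) for p in[(72,373),(678,373)]]
print("base corners -x",np.round(C,1).tolist(),e(C[1],C[0]), "edges",e(C[0],B[0]),e(C[1],B[1]))
th=np.radians(82); ux=np.array([np.cos(th),np.sin(th)]);uy=np.array([np.sin(th),-np.cos(th)])
o=np.mean(C,0)[:2]+210*ux; print("origin",o)
loc=lambda P:((P[:2]-o)@ux).round(1)
lt=lambda P:((P[:2]-o)@uy).round(1)
fr=W(a((311,557)),17);print("front",loc(fr),"grip",loc(G.mean(0)),"lat",lt(fr),lt(G.mean(0)),lt(m0),lt(m2))
for z in(12,17,20,24,30):print(z,"buffer edge",[loc(W(b((376,y)),z)) for y in(97,110,128)])
print("stop top",[loc(W(b((376,y)),z)) for y in(203,315) for z in (34,42)])
print("fence",loc(W(a((170,132)),37)),loc(W(a((170,75)),37)),lt(W(a((203,132)),37)),lt(W(a((428,132)),37)))
E
```

```text
grip [[576.0, 60.1, 62.0], [587.5, 58.5, 62.0], [583.6, 28.9, 62.0], [571.8, 30.6, 62.0]] [579.7  44.5  62. ]
(np.float64(81.89), np.float64(29.9)) (np.float64(82.47), np.float64(29.9)) (np.float64(172.08), np.float64(11.7))
rails (np.float64(81.91), np.float64(85.9)) (np.float64(82.28), np.float64(85.9)) (np.float64(81.96), np.float64(193.1)) (np.float64(81.79), np.float64(193.1)) 49.22727573756618 48.64923774066237
axis (np.float64(81.88), np.float64(193.1)) [586.85659598  94.48556172  20.        ] [559.56445452 -96.71914011  20.        ]
base corners -x [[473.9, -169.6, 12.0], [621.3, -190.1, 12.0]] (np.float64(172.07), np.float64(148.8)) edges (np.float64(81.05), np.float64(206.0)) (np.float64(80.96), np.float64(206.0))
origin [576.84105906  28.08341207]
front -18.2 grip 16.7 lat 0.7 0.6 0.7 0.3
12 buffer edge [np.float64(-138.0), np.float64(-141.3), np.float64(-145.8)]
17 buffer edge [np.float64(-136.1), np.float64(-139.4), np.float64(-143.8)]
20 buffer edge [np.float64(-135.0), np.float64(-138.2), np.float64(-142.7)]
24 buffer edge [np.float64(-133.5), np.float64(-136.7), np.float64(-141.1)]
30 buffer edge [np.float64(-131.3), np.float64(-134.4), np.float64(-138.8)]
stop top [np.float64(-155.3), np.float64(-151.8), np.float64(-183.2), np.float64(-179.1)]
fence 79.1 90.8 -24.6 27.3
```

>>> arm_command:
  series: [0.0035,0.02,-0.0375,0,0,0,0.0035,0.02,-0.0375,0,0,0,0.0035,0.02,-0.0375,0,0,0,0.0035,0.02,-0.0375,0,0,0,0.0035,0.02,-0.0375,0,0,0,0.0035,0.02,-0.0375,0,0,0,0.0035,0.02,-0.0375,0,0,0,0.0035,0.02,-0.0375,0,0,0,0.0035,0.02,-0.0375,0,0,0,0.0035,0.02,-0.0375,0,0,0,0,0,0,0,0,0,0,0,0,0,0,0,0,0,0,0,0,0]

```text
time_s: 3.2
ee_pos: [580.5, 44.4, 111.9]
ee_rot: [179.9, 0.0, 82.0]
force: [-0.4, 0.2, 0.1]
gripper_width: 91.3
```

```bash
python3 - <<'E'
from workcell import env, grab_frame
from h import *;import pickle
st=env.state();f=grab_frame("wrist");pickle.dump((st,f),open("w2.pkl","wb"))
print({k:np.round(v,2) for k,v in st.items()})
g=proj(f,[579.7,44.5,62],st);print(g)
save(f,"w2.png",None,1.5)
E
```

```text
{'time_s': np.float64(3.2), 'qpos': array([ 3.250e+00,  2.417e+01,  9.805e+01, -2.000e-02,  5.770e+01,
        1.130e+01]), 'qvel': array([-0.01, -0.52, -0.61,  0.13, -0.17, -0.06]), 'effort': array([  0.22, -42.91, -19.78,   0.08,   0.05,  -0.  ]), 'ee_pos': array([580.5 ,  44.4 , 111.92]), 'ee_rot': array([179.92,   0.  ,  81.97]), 'force': array([-0.45,  0.2 ,  0.09]), 'torque': array([-0.03, -0.07, -0.03]), 'gripper_width': np.float64(91.29)}
[254.18068167 216.778506  ]
```

View pics/w2.png

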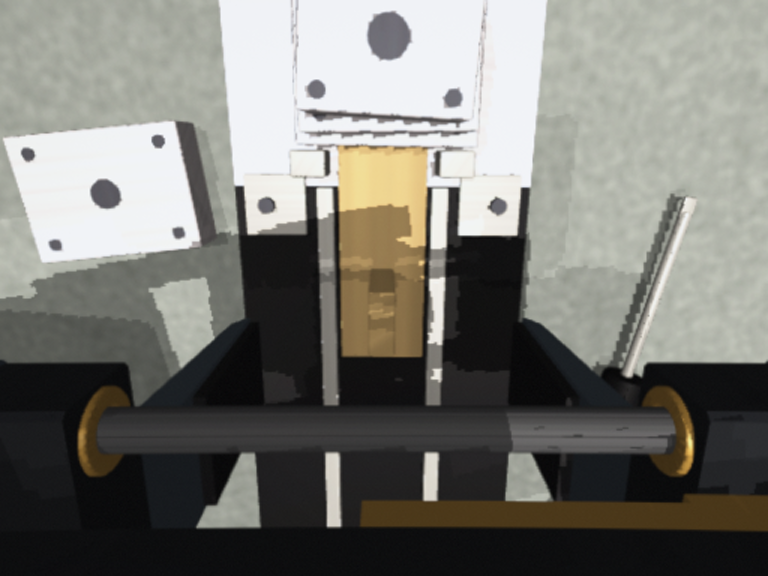

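The grip sits mid-jaw at about (382,300), where I predicted it. I'll descend and close.

>>> arm_command:
  series: [-0.002,0,-0.0228,0,0,0,0,0,-0.0228,0,0,0,0,0,-0.0228,0,0,0,0,0,-0.0228,0,0,0,0,0,-0.0228,0,0,0,0,0,-0.0228,0,0,0,0,0,-0.0228,0,0,0,0,0,-0.0228,0,0,0,0,0,0,0,0,0,0,0,0,0,0,0,0,0,0,0,0,0]

```text
time_s: 4.17
ee_pos: [579.7, 45.4, 38.2]
ee_rot: [180.0, -0.0, 82.0]
force: [-0.4, -0.1, 0.2]
gripper_width: 91.0
```

>>> arm_command:
  series: [0,0,0,0,0,0,0,0,0,0,0,0,0,0,0,0,0,0,0,0,0,0,0,0,0,0,0,0,0,0,0,0,0,0,0,0,0,0,0,0,0,0,0,0,0,0,0,0,0,0,0,0,0,0,0,0,0,0,0,0]
  hand: 0
  newtons: 20

```text
time_s: 5.0
ee_pos: [579.4, 45.4, 38.0]
ee_rot: [180.0, 0.0, 82.0]
force: [-0.3, -0.4, 1.1]
gripper_width: 27.6
```

>>> arm_command:
  series: [0,0,0,0,0,0,0,0,0,0,0,0,0,0,0,0,0,0,0,0,0,0,0,0,0,0,0,0,0,0,0,0,0,0,0,0]
  newtons: 45

```text
time_s: 5.5
ee_pos: [579.4, 45.4, 38.0]
ee_rot: [180.0, -0.0, 82.0]
force: [0.4, -0.8, 0.0]
gripper_width: 11.4
```

>>> arm_command:
  series: [-0.00035,-0.00248,0,0,0,0,-0.00035,-0.00248,0,0,0,0,-0.00035,-0.00248,0,0,0,0,-0.00035,-0.00248,0,0,0,0,-0.00035,-0.00248,0,0,0,0,-0.00035,-0.00248,0,0,0,0,-0.00035,-0.00248,0,0,0,0,-0.00035,-0.00248,0,0,0,0,-0.00035,-0.00248,0,0,0,0,-0.00035,-0.00248,0,0,0,0]

```text
time_s: 6.33
ee_pos: [578.3, 36.7, 38.0]
ee_rot: [180.0, -0.1, 82.0]
force: [1.0, 6.1, -2.9]
gripper_width: 11.9
```

```bash
python3 - <<'E'
from workcell import env, grab_frame
from h import *
print({k:np.round(v,2) for k,v in env.state().items()})
f=grab_frame("wrist");save(f,"w3.png",None,1.5)
f=grab_frame("scene");save(f,"s3.png",(180,165,330,285),5)
E
```

```text
{'time_s': np.float64(6.33), 'qpos': array([  2.44,  28.76, 102.99,   0.13,  48.21,  10.33]), 'qvel': array([-1.47, -0.23,  0.35, -0.  , -0.12, -1.22]), 'effort': array([ -3.02, -45.71, -17.34,  -1.21,   0.27,   0.  ]), 'ee_pos': array([578.27,  36.71,  38.  ]), 'ee_rot': array([ 1.7997e+02, -1.0000e-01,  8.2020e+01]), 'force': array([ 0.96,  6.08, -2.89]), 'torque': array([ 0.86, -0.14,  0.  ]), 'gripper_width': np.float64(11.9)}
```

View pics/w3.png

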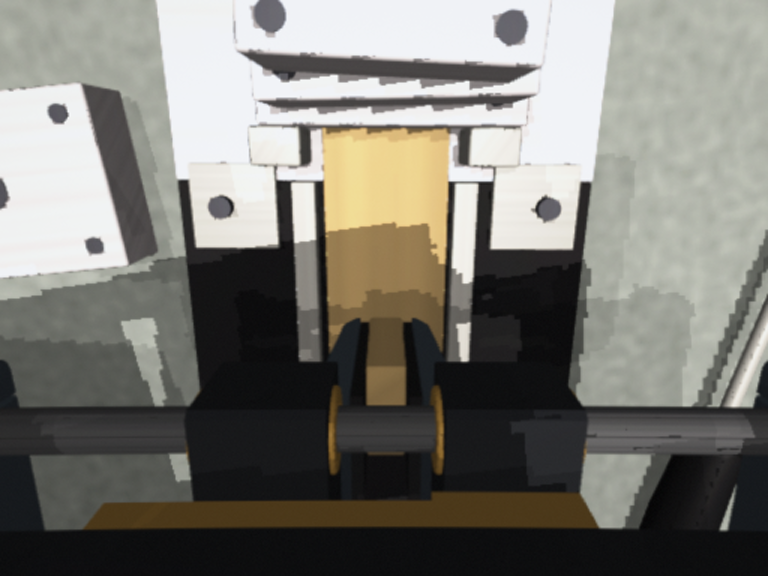

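View pics/s3.png

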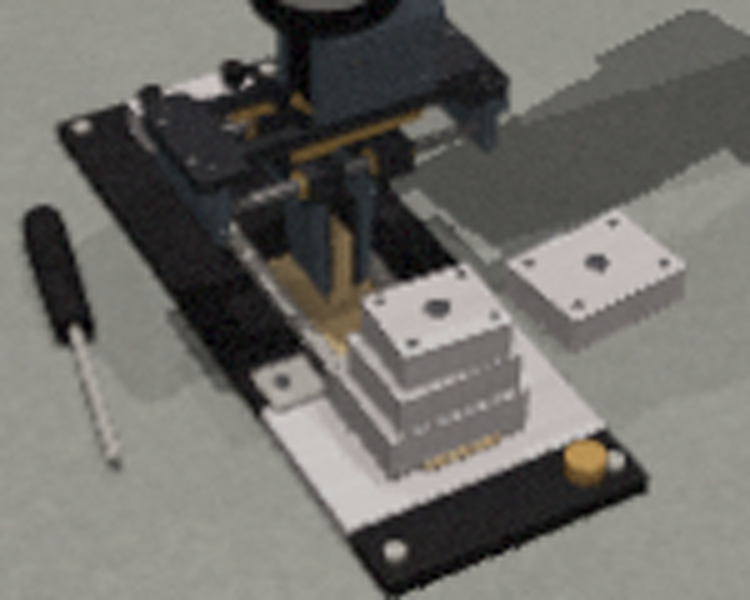

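The board is sliding at about 6 N with no side load. The blocks rest against the posts, so I'll carry on.

>>> arm_command:
  series: [-0.0005,-0.0037,0,0,0,0,-0.0005,-0.0037,0,0,0,0,-0.0005,-0.0037,0,0,0,0,-0.0005,-0.0037,0,0,0,0,-0.0005,-0.0037,0,0,0,0,-0.0005,-0.0037,0,0,0,0,-0.0005,-0.0037,0,0,0,0,-0.0005,-0.0037,0,0,0,0,-0.0005,-0.0037,0,0,0,0,-0.0005,-0.0037,0,0,0,0,-0.0005,-0.0037,0,0,0,0,-0.0005,-0.0037,0,0,0,0,-0.0005,-0.0037,0,0,0,0,-0.0005,-0.0037,0,0,0,0,-0.0005,-0.0037,0,0,0,0,-0.0005,-0.0037,0,0,0,0,-0.0005,-0.0037,0,0,0,0,-0.0005,-0.0037,0,0,0,0,-0.0005,-0.0037,0,0,0,0,-0.0005,-0.0037,0,0,0,0]

```text
time_s: 8.1
ee_pos: [574.3, 8.0, 38.0]
ee_rot: [180.0, -0.2, 82.0]
force: [1.9, 11.5, -1.5]
gripper_width: 11.8
```

>>> arm_command:
  series: [-0.0005,-0.0037,0,0,0,0,-0.0005,-0.0037,0,0,0,0,-0.0005,-0.0037,0,0,0,0,-0.0005,-0.0037,0,0,0,0,-0.0005,-0.0037,0,0,0,0,-0.0005,-0.0037,0,0,0,0,-0.0005,-0.0037,0,0,0,0,-0.0005,-0.0037,0,0,0,0,-0.0005,-0.0037,0,0,0,0,-0.0005,-0.0037,0,0,0,0]

```text
time_s: 8.93
ee_pos: [572.5, -5.6, 38.0]
ee_rot: [180.0, -0.3, 82.0]
force: [2.7, 14.4, -1.2]
gripper_width: 11.7
```

```bash
python3 - <<'E'
from workcell import env, grab_frame
from h import *
f=grab_frame("wrist");save(f,"w4.png",None,1.5)
E
```

```text
(no output)
```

View pics/w4.png

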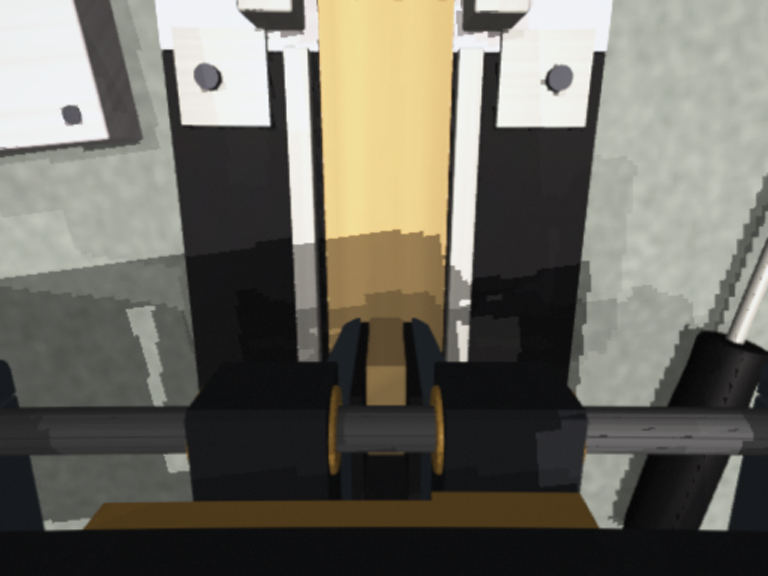

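>>> arm_command:
  series: [-0.0005,-0.0037,0,0,0,0,-0.0005,-0.0037,0,0,0,0,-0.0005,-0.0037,0,0,0,0,-0.0005,-0.0037,0,0,0,0,-0.0005,-0.0037,0,0,0,0,-0.0005,-0.0037,0,0,0,0,-0.0005,-0.0037,0,0,0,0,-0.0005,-0.0037,0,0,0,0,-0.0005,-0.0037,0,0,0,0,-0.0005,-0.0037,0,0,0,0,-0.0005,-0.0037,0,0,0,0,-0.0005,-0.0037,0,0,0,0]

```text
time_s: 9.98
ee_pos: [569.7, -26.8, 38.1]
ee_rot: [180.0, -0.0, 82.0]
force: [0.2, 1.7, 2.3]
gripper_width: 11.7
```

```bash
python3 - <<'E'
from workcell import env, grab_frame
from h import *
f=grab_frame("scene");save(f,"s5.png",(180,165,330,285),5)
E
```

```text
(no output)
```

View pics/s5.png

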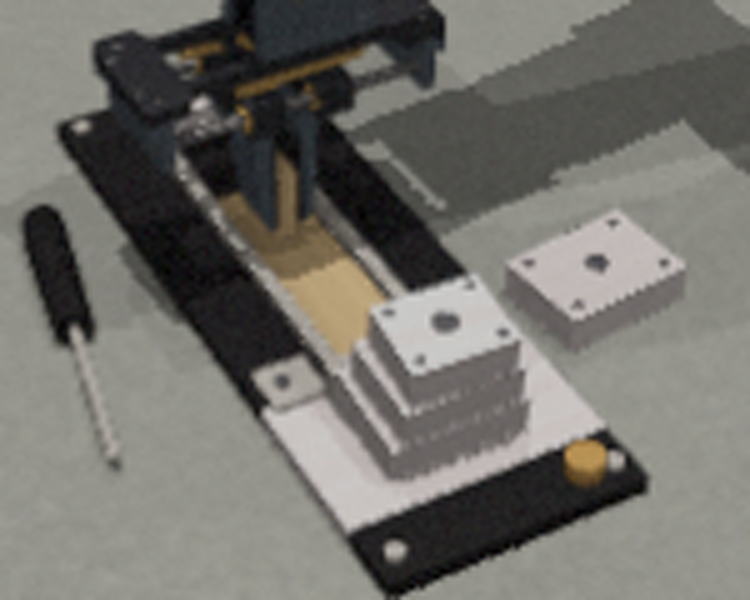

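The force has dropped to 1.7 N at about 73 mm of travel, and the stack is down at the rear and upright. I'll carry on to about 97 mm, short of any buffer contact I expect.

>>> arm_command:
  series: [-0.0005,-0.0037,0,0,0,0,-0.0005,-0.0037,0,0,0,0,-0.0005,-0.0037,0,0,0,0,-0.0005,-0.0037,0,0,0,0,-0.0005,-0.0037,0,0,0,0,-0.0005,-0.0037,0,0,0,0,-0.0005,-0.0037,0,0,0,0,-0.0005,-0.0037,0,0,0,0,-0.0005,-0.0037,0,0,0,0,-0.0005,-0.0037,0,0,0,0,-0.0005,-0.0037,0,0,0,0,-0.0005,-0.0037,0,0,0,0,-0.0005,-0.0037,0,0,0,0,-0.0005,-0.0037,0,0,0,0,-0.0005,-0.0037,0,0,0,0,-0.0005,-0.0037,0,0,0,0]

```text
time_s: 11.37
ee_pos: [566.4, -50.5, 38.0]
ee_rot: [180.0, -0.0, 82.0]
force: [0.7, 3.0, 3.1]
gripper_width: 11.8
```

```bash
python3 - <<'E'
from workcell import env, grab_frame
from h import *;import pickle
st=env.state();t=np.radians(81.97);u=np.array([np.cos(t),np.sin(t)])
print(np.round(st["force"],2),"travel",np.round(-(st["ee_pos"][:2]-[579.4,45.4])@u,1),"lat",np.round((st["ee_pos"][:2]-[579.4,45.4])@[u[1],-u[0]],2))
f=grab_frame("scene");save(f,"s6.png",(180,165,330,285),5)
f=grab_frame("top");save(f,"t6.png",(165,120,345,230),4.4);pickle.dump(f,open("t6.pkl","wb"))
E
```

```text
[0.71 3.04 3.08] travel 96.8 lat 0.53
```

View pics/s6.png

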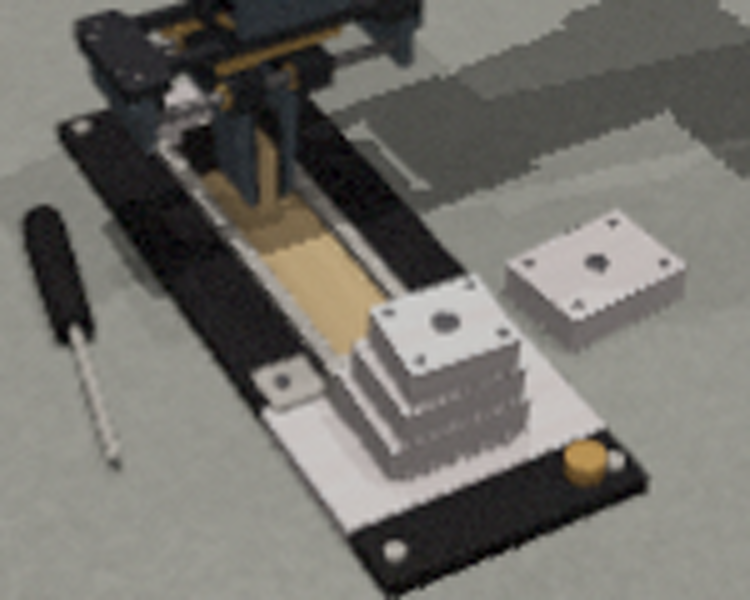

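View pics/t6.png

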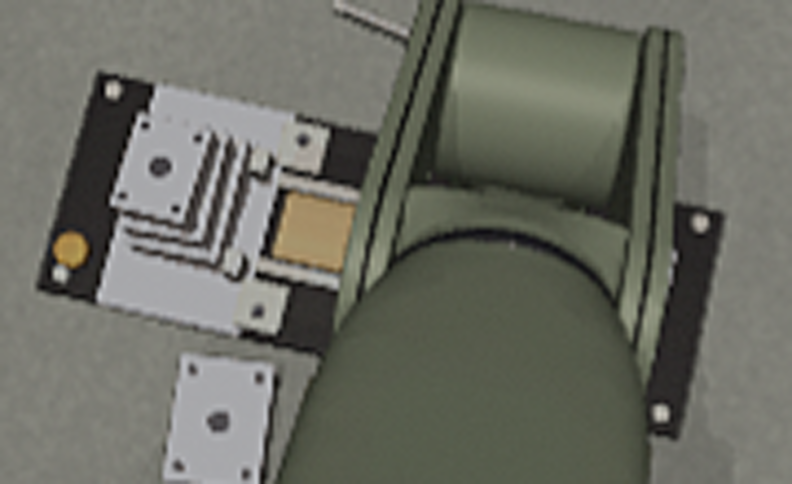

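The board is out clear of the stack, with its trailing end at (275,225) in the top zoom. The steps between the blocks look wider in the top view than before, though, so I'll check whether the stack is tilted by triangulating the top block's holes before and after.

```bash
python3 - <<'E'
import pickle;from h import *
d=pickle.load(open("f0.pkl","rb"))
def tz(p): return (np.array(p)+.5)/4.4-.5+[165,120]
def sz(p): return (np.array(p)+.5)/5-.5+[180,165]
def tri(a,b):
    A=[];Y=[]
    for f,uv in((d["top"],tz(a)),(d["scene"],sz(b))):
        R,t=f["R"],f["t"];c=-R.T@t;v=R.T@px2ray(f,uv);v/=np.linalg.norm(v);M=np.eye(3)-np.outer(v,v);A.append(M);Y.append(M@c)
    A=np.vstack(A);Y=np.hstack(Y);x,res,_,_=np.linalg.lstsq(A,Y,rcond=None);return x
o=np.array([576.8,28.1]);t=np.radians(81.97);u=np.array([np.cos(t),np.sin(t)])
# names: center; rear-? 
B=[((169,167),(438,309)),((155,126),(412,345)),((209,141),(378,301)),((185,211),(461,273)),((131,196),(496,319))]
Af=[((160,167),(446,321)),((145,126),(419,359)),((197,138),(388,313)),((176,207),(472,286)),((123,196),(504,332))]
for nm,L in(("before",B),("after",Af)):
    for a,b in L:
        x=tri(a,b);print(nm,x.round(1),"along",((x[:2]-o)@u).round(1))
E
```

```text
before [595.8 153.8  93.1] along 127.1
before [620.9 165.5  91.7] along 142.2
before [614.7 131.3  92.4] along 107.5
before [570.  140.5  93.7] along 110.3
before [576.5 174.7  91.1] along 145.2
after [596.  159.9  89.8] along 133.2
after [621.6 172.2  87.9] along 148.9
after [615.7 139.5  91. ] along 115.7
after [571.2 147.8  91.1] along 117.8
after [576.7 180.7  87. ] along 151.1
```

The rear of the stack is down about 4 mm but the front is still up, so the stack is tilted about 4° back. Before pressing, I need to find out what holds its front edge.

```bash
python3 - <<'E'
import pickle;from h import *
from workcell import env, grab_frame
def tz(p): return (np.array(p)+.5)/4.4-.5+[165,120]
f=pickle.load(open("t6.pkl","rb"))
o=np.array([576.8,28.1]);t=np.radians(81.97);u=np.array([np.cos(t),np.sin(t)])
for p,z in[((275,225),17),((285,190),17),((270,262),17)]:print(((onplane(f,tz(p),z)[:2]-o)@u).round(1))
save(f,"t6z.png",(187,140,237,200),12)
f=grab_frame("scene");save(f,"s7z.png",(235,210,305,265),11)
E
```

```text
67.0
66.4
64.2
```

View pics/t6z.png

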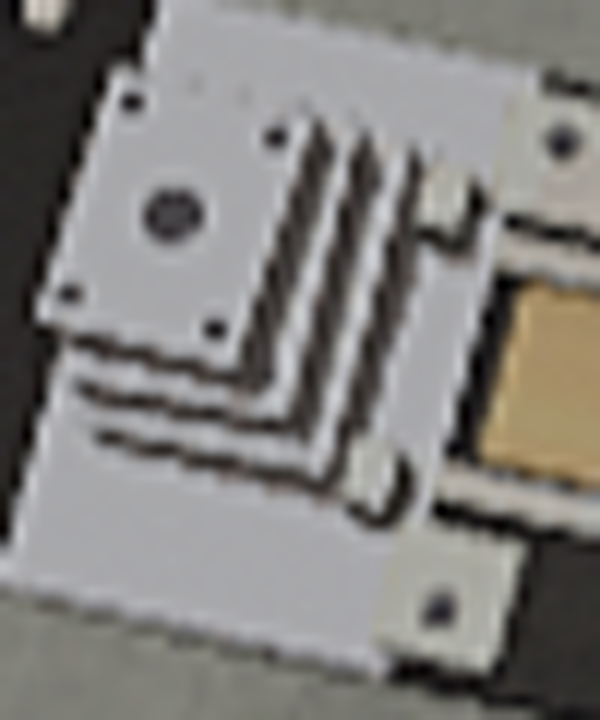

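View pics/s7z.png

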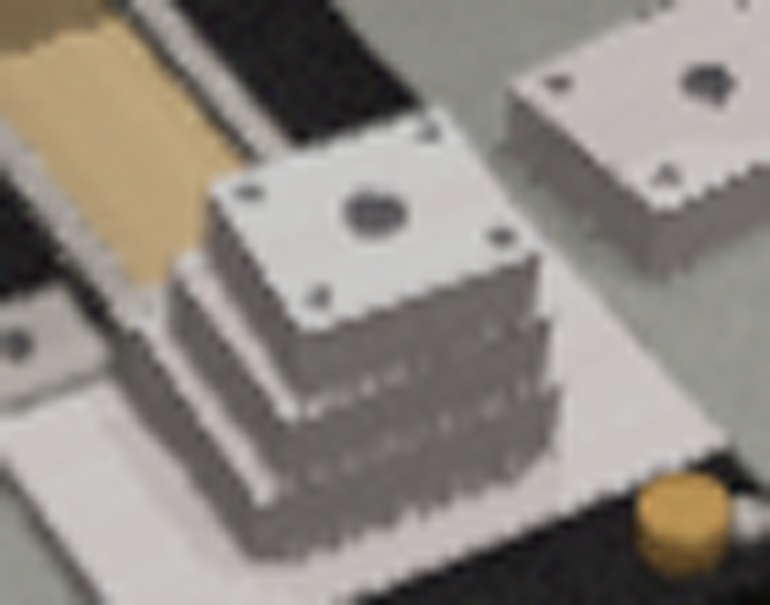

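```bash
python3 - <<'E'
import pickle;from h import *
d=pickle.load(open("f0.pkl","rb"))
save(d["top"],"t0z.png",(187,140,237,200),12)
save(d["scene"],"s0z.png",(235,210,305,265),11)
f=d["scene"]
o=np.array([576.8,28.1]);t=np.radians(81.97);u=np.array([np.cos(t),np.sin(t)]);v=np.array([u[1],-u[0]])
# predicted projection of low/top block corners in scene and top crop for flat vs tilted
def crop(n,X):
    p=proj(d[n],X); s,off=((11,[235,210]) if n=="scene" else (12,[187,140])); return ((p-off+.5)*s-.5).round(0)
from math import radians,cos,sin
for nm,zb,ti in(("before",17,0),("flat",12,0),("tilt",12,4.8)):
    x0=96
    for lab,a,l,h in(("lowrearbot",60,40,0),("lowrearbot2",60,-40,0),("lowfrontbot",0,40,0),("lowfronttop",0,40,25),("lowreartop",60,40,25),("toprear",54,30,75),("topfront",6,30,75),("topfront-",6,-30,75),("toprear-",54,-30,75)):
        T=radians(ti); aa=a*cos(T)+h*sin(T); hh=h*cos(T)-a*sin(T)+(60*sin(T))
        P=np.append(o+u*(x0+aa)+v*l,zb+hh); print(nm,lab,crop("scene",P),crop("top",P))
E
```

```text
before lowrearbot [267. 569.] [167. 126.]
before lowrearbot2 [569. 447.] [ 79. 446.]
before lowfrontbot [141. 406.] [411. 180.]
before lowfronttop [140. 328.] [401. 150.]
before lowreartop [268. 490.] [151.  94.]
before toprear [296. 293.] [130.  75.]
before topfront [189. 165.] [340. 121.]
before topfront- [420.  81.] [271. 379.]
before toprear- [532. 203.] [ 59. 331.]
flat lowrearbot [267. 584.] [170. 132.]
flat lowrearbot2 [568. 463.] [ 83. 450.]
flat lowfrontbot [141. 421.] [413. 186.]
flat lowfronttop [140. 343.] [403. 156.]
flat lowreartop [268. 506.] [154. 100.]
flat toprear [296. 310.] [134.  81.]
flat topfront [189. 182.] [343. 128.]
flat topfront- [420.  98.] [274. 384.]
flat toprear- [531. 220.] [ 63. 336.]
tilt lowrearbot [267. 584.] [171. 132.]
tilt lowrearbot2 [568. 462.] [ 83. 451.]
tilt lowfrontbot [141. 406.] [411. 180.]
tilt lowfronttop [144. 333.] [392. 148.]
tilt lowreartop [272. 512.] [146.  99.]
tilt toprear [310. 326.] [108.  75.]
tilt topfront [203. 184.] [313. 116.]
tilt topfront- [434.  99.] [244. 373.]
tilt toprear- [545. 235.] [ 37. 330.]
```

View pics/t0z.png

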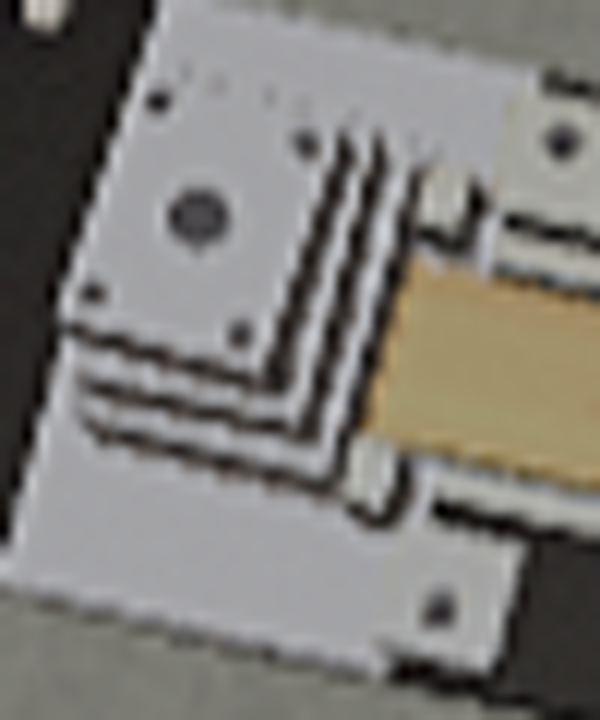

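View pics/s0z.png

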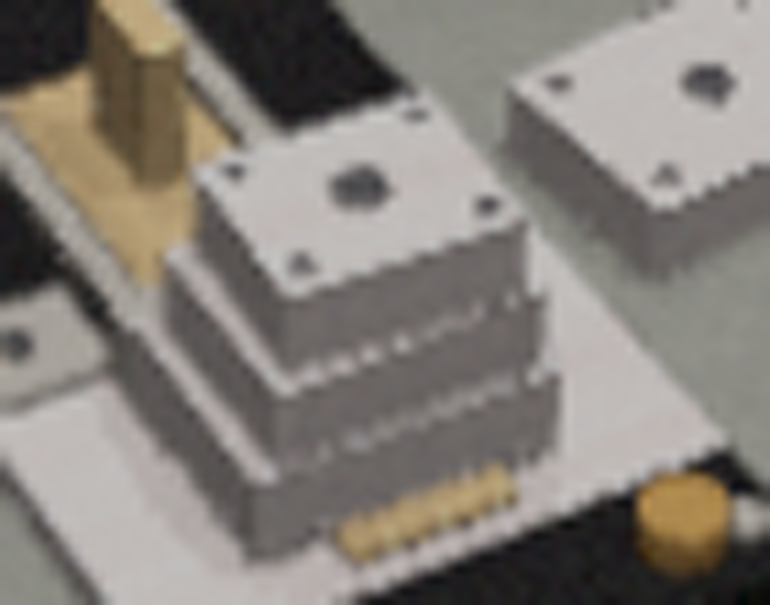

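The picture settles it: the stack is tilted back by about 4–5°. The top hole moved −25 px in the top zoom, where a tilt predicts −22 to −29 and a flat drop predicts +3. The lowest block's front edge has hung up on the fence posts by friction. With the board still held, I can slide it gently back until its trailing end nudges that edge off the posts. The gripper stays well clear of the blocks.

>>> arm_command:
  series: [0.0007,0.005,0,0,0,0,0.0007,0.005,0,0,0,0,0.0007,0.005,0,0,0,0,0.0007,0.005,0,0,0,0,0.0007,0.005,0,0,0,0,0.0007,0.005,0,0,0,0,0.0007,0.005,0,0,0,0,0.0007,0.005,0,0,0,0,0.0007,0.005,0,0,0,0,0.0007,0.005,0,0,0,0,0.0007,0.005,0,0,0,0,0.00035,0.0025,0,0,0,0]

```text
time_s: 12.52
ee_pos: [569.8, -28.7, 38.4]
ee_rot: [179.9, 0.1, 82.1]
force: [0.3, -4.4, 5.9]
gripper_width: 12.0
```

```bash
cat > look.py <<'E'
import sys
from workcell import env, grab_frame
from h import *
n=sys.argv[1]
st=env.state();t=np.radians(81.97);u=np.array([np.cos(t),np.sin(t)])
print(st["time_s"],np.round(st["force"],2),"travel",np.round(-(st["ee_pos"][:2]-[579.4,45.4])@u,1))
a=grab_frame("top")["frame"][140:200,187:237]; b=grab_frame("scene")["frame"][210:265,235:305]
a=cv2.resize(a,None,fx=7,fy=7,interpolation=2); b=cv2.resize(b,None,fx=6,fy=6,interpolation=2)
im=np.zeros((420,780,3),np.uint8); im[:420,:350]=a; im[:330,355:775]=b
cv2.imwrite(f"pics/{n}.png",im[...,::-1])
E
python3 look.py L1
```

```text
12.5167 [ 0.28 -4.36  5.94] travel 74.7
```

View pics/L1.png

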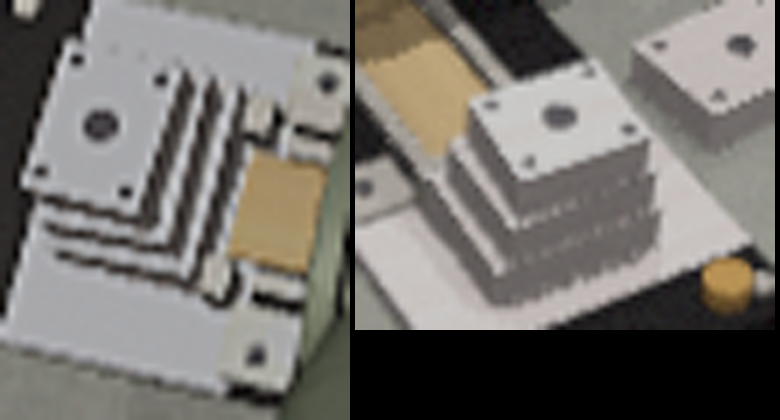

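>>> arm_command:
  series: [0.0002,0.00124,0,0,0,0,0.0002,0.00124,0,0,0,0,0.0002,0.00124,0,0,0,0,0.0002,0.00124,0,0,0,0,0.0002,0.00124,0,0,0,0,0.0002,0.00124,0,0,0,0]

```text
time_s: 13.12
ee_pos: [570.2, -25.6, 38.3]
ee_rot: [180.0, 0.1, 82.1]
force: [-1.0, -4.0, 6.2]
gripper_width: 11.5
```

```bash
python3 look.py L2
```

```text
13.1167 [-0.97 -4.04  6.25] travel 71.6
```

View pics/L2.png

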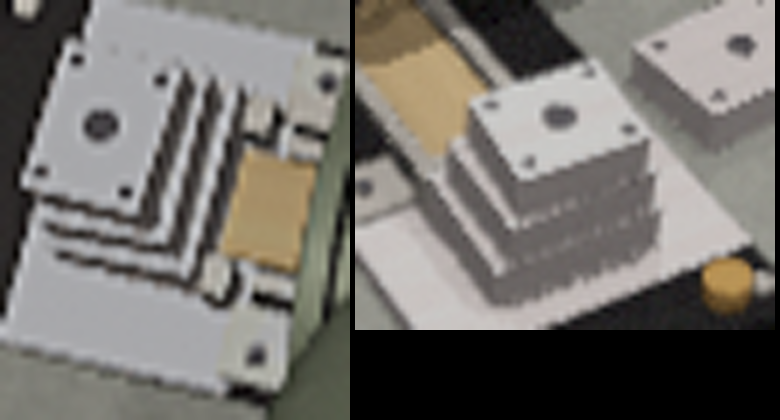

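>>> arm_command:
  series: [0.0002,0.00124,0.0008,0,0,0,0.0002,0.00124,0,0,0,0,0.0002,0.00124,0,0,0,0,0.0002,0.00124,0,0,0,0]

```text
time_s: 13.55
ee_pos: [570.3, -22.7, 38.2]
ee_rot: [-180.0, 0.0, 82.0]
force: [-1.0, -2.6, 3.1]
gripper_width: 11.6
```

>>> arm_command:
  series: [0.0002,0.00124,0,0,0,0,0.0002,0.00124,0,0,0,0,0.0002,0.00124,0,0,0,0]

```text
time_s: 13.8
ee_pos: [570.5, -20.8, 38.2]
ee_rot: [-180.0, 0.0, 82.0]
force: [-0.6, -2.2, 2.2]
gripper_width: 11.8
```

```bash
python3 look.py L3
```

```text
13.8 [-0.58 -2.21  2.21] travel 66.8
```

View pics/L3.png

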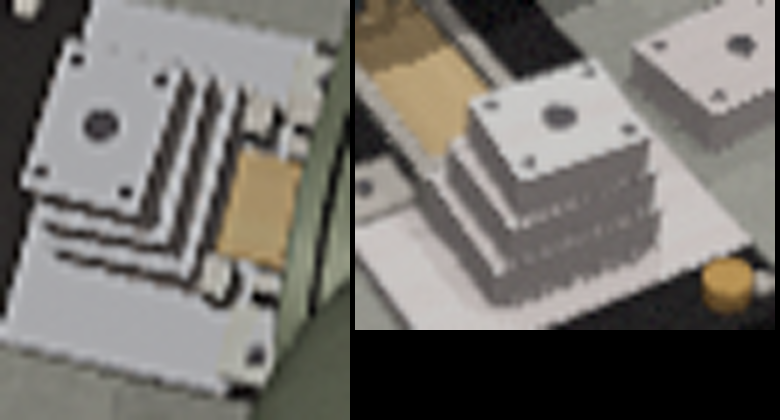

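>>> arm_command:
  series: [0.0002,0.00124,0,0,0,0,0.0002,0.00124,0,0,0,0,0.0002,0.00124,0,0,0,0]

```text
time_s: 14.15
ee_pos: [570.8, -19.3, 38.2]
ee_rot: [-180.0, 0.0, 82.0]
force: [0.3, -1.6, 2.0]
gripper_width: 12.1
```

>>> arm_command:
  series: [0.0002,0.00124,0,0,0,0,0.0002,0.00124,0,0,0,0,0.0002,0.00124,0,0,0,0]

```text
time_s: 14.4
ee_pos: [571.1, -17.8, 38.2]
ee_rot: [-180.0, -0.0, 82.0]
force: [0.2, -0.0, 0.9]
gripper_width: 11.7
```

```bash
python3 look.py L4
```

```text
14.4 [ 0.23 -0.03  0.9 ] travel 63.8
```

View pics/L4.png

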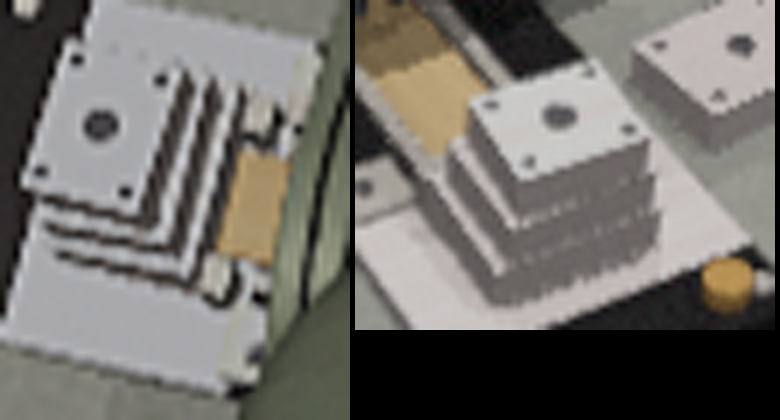

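>>> arm_command:
  series: [0.0002,0.00124,0,0,0,0,0.0002,0.00124,0,0,0,0,0.0002,0.00124,0,0,0,0]

```text
time_s: 14.75
ee_pos: [571.4, -16.4, 38.3]
ee_rot: [-180.0, 0.0, 82.0]
force: [-0.0, -0.8, 0.7]
gripper_width: 11.4
```

>>> arm_command:
  series: [0.0002,0.00124,0,0,0,0,0.0002,0.00124,0,0,0,0,0.0002,0.00124,0,0,0,0]

```text
time_s: 15.0
ee_pos: [571.6, -14.9, 38.3]
ee_rot: [180.0, -0.0, 82.0]
force: [-0.4, -1.6, 1.0]
gripper_width: 11.9
```

```bash
python3 look.py L5
```

```text
15.0 [-0.37 -1.6   1.03] travel 60.8
```

View pics/L5.png

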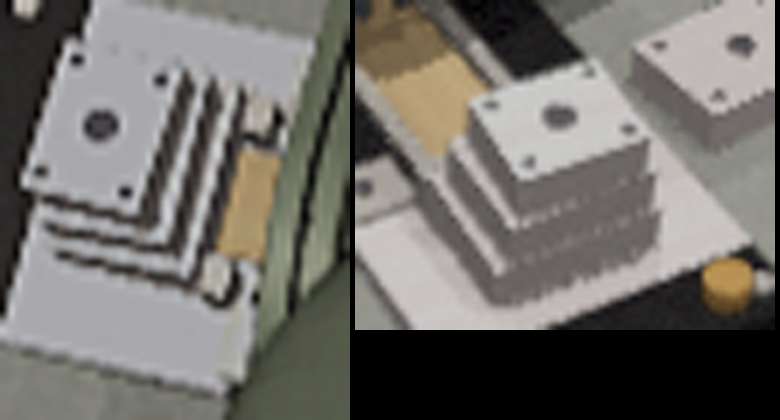

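>>> arm_command:
  series: [0.0002,0.0015,0,0,0,0,0.0002,0.0015,0,0,0,0,0.0002,0.0015,0,0,0,0,0.0002,0.0015,0,0,0,0]

```text
time_s: 15.43
ee_pos: [571.9, -12.5, 38.3]
ee_rot: [180.0, -0.0, 82.0]
force: [0.5, -1.5, 0.4]
gripper_width: 11.8
```

>>> arm_command:
  series: [0.0002,0.0015,0,0,0,0,0.0002,0.0015,0,0,0,0,0.0002,0.0015,0,0,0,0,0.0002,0.0015,0,0,0,0]

```text
time_s: 15.77
ee_pos: [572.2, -10.3, 38.3]
ee_rot: [180.0, 0.0, 82.0]
force: [-0.3, -4.1, 0.6]
gripper_width: 11.8
```

```bash
python3 look.py L6
```

```text
15.7667 [-0.26 -4.07  0.57] travel 56.1
```

View pics/L6.png

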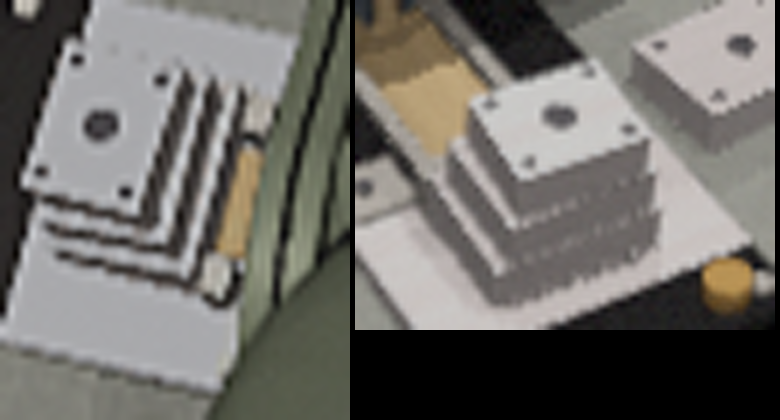

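Contact is now building, at −4 N along the axis. I'll push a little further in small steps.

>>> arm_command:
  series: [0.0002,0.00124,0,0,0,0,0.0002,0.00124,0,0,0,0,0.0002,0.00124,0,0,0,0]

```text
time_s: 16.12
ee_pos: [572.4, -9.8, 38.5]
ee_rot: [180.0, 0.1, 82.1]
force: [-0.7, -6.5, 2.0]
gripper_width: 11.8
```

>>> arm_command:
  series: [0.0002,0.00124,0,0,0,0,0.0002,0.00124,0,0,0,0,0.0002,0.00124,0,0,0,0]

```text
time_s: 16.37
ee_pos: [572.7, -8.3, 38.6]
ee_rot: [180.0, 0.1, 82.1]
force: [-0.8, -5.6, 1.5]
gripper_width: 12.0
```

```bash
python3 look.py L7
```

```text
16.3667 [-0.79 -5.58  1.51] travel 54.2
```

View pics/L7.png

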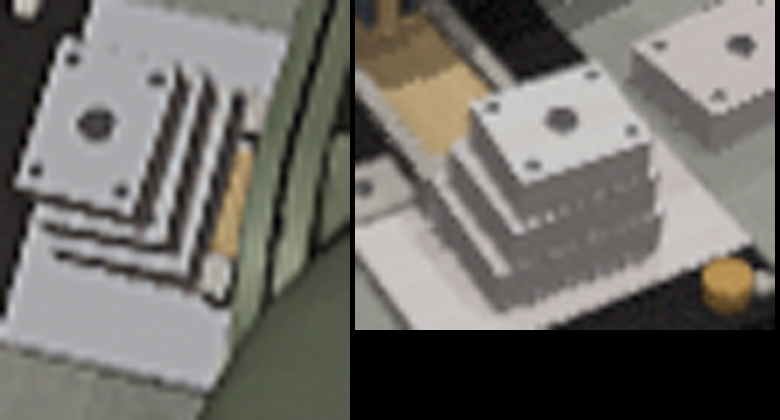

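The nudge moved the stack back about 1–2 mm, off the posts. I'll push it back another 3 mm or so, then pull the board out briskly so the block drops free instead of being dragged onto the posts again.

>>> arm_command:
  series: [0.0002,0.00124,0,0,0,0,0.0002,0.00124,0,0,0,0,0.0002,0.00124,0,0,0,0,0.0002,0.00124,0,0,0,0,0.0002,0.00124,0,0,0,0,0.0002,0.00124,0,0,0,0]

```text
time_s: 16.97
ee_pos: [573.1, -5.4, 38.5]
ee_rot: [180.0, 0.1, 82.1]
force: [-0.8, -6.5, 2.6]
gripper_width: 11.8
```

```bash
python3 look.py L8
```

```text
16.9667 [-0.8  -6.54  2.57] travel 51.2
```

View pics/L8.png

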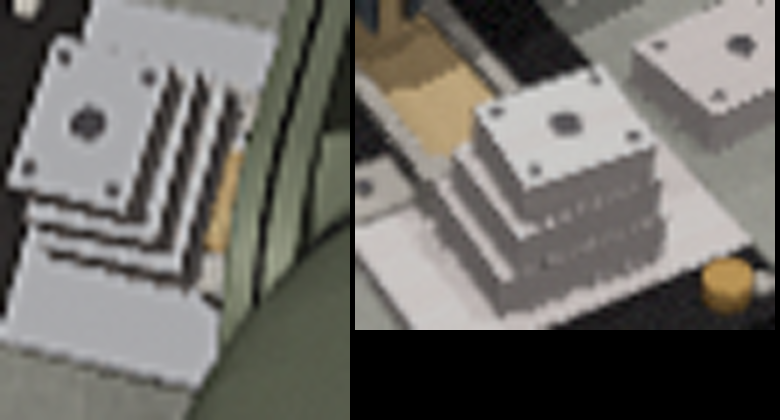

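>>> arm_command:
  series: [-0.014,-0.098,0,0,0,0,-0.0018,-0.0125,0,0,0,0,0,0,0,0,0,0,0,0,0,0,0,0,0,0,0,0,0,0]

```text
time_s: 17.48
ee_pos: [567.1, -47.8, 38.3]
ee_rot: [180.0, -0.0, 82.0]
force: [-0.4, -0.4, 0.6]
gripper_width: 11.7
```

```bash
python3 look.py L9
```

```text
17.4833 [-0.44 -0.36  0.62] travel 94.0
```

View pics/L9.png

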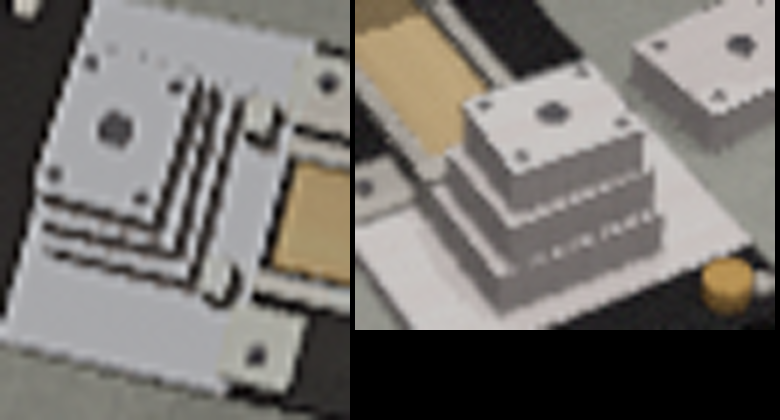

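The stack has dropped flat and is still stacked: the top hole is at (116,129), within a pixel of the flat prediction, and the front strips are narrow again. Next I'll feel for the buffer.

>>> arm_command:
  series: [-0.00035,-0.0025,0,0,0,0,-0.00035,-0.0025,0,0,0,0,-0.00035,-0.0025,0,0,0,0,-0.00035,-0.0025,0,0,0,0,-0.00035,-0.0025,0,0,0,0,-0.00035,-0.0025,0,0,0,0,-0.00035,-0.0025,0,0,0,0,-0.00035,-0.0025,0,0,0,0,-0.00035,-0.0025,0,0,0,0,-0.00035,-0.0025,0,0,0,0]

```text
time_s: 18.42
ee_pos: [565.5, -58.6, 38.3]
ee_rot: [180.0, -0.0, 82.0]
force: [-0.3, 0.3, -0.2]
gripper_width: 11.9
```

>>> arm_command:
  series: [-0.00018,-0.00124,0,0,0,0,-0.00018,-0.00124,0,0,0,0,-0.00018,-0.00124,0,0,0,0,-0.00018,-0.00124,0,0,0,0]

```text
time_s: 18.75
ee_pos: [565.2, -60.4, 38.4]
ee_rot: [180.0, -0.0, 82.0]
force: [0.5, -0.9, -0.1]
gripper_width: 11.6
```

>>> arm_command:
  series: [-0.00018,-0.00124,0,0,0,0,-0.00018,-0.00124,0,0,0,0,-0.00018,-0.00124,0,0,0,0,-0.00018,-0.00124,0,0,0,0]

```text
time_s: 19.08
ee_pos: [564.9, -62.4, 38.3]
ee_rot: [180.0, -0.0, 82.0]
force: [0.4, 1.2, -0.3]
gripper_width: 11.9
```

>>> arm_command:
  series: [-0.00018,-0.00124,0,0,0,0,-0.00018,-0.00124,0,0,0,0,-0.00018,-0.00124,0,0,0,0,-0.00018,-0.00124,0,0,0,0]

```text
time_s: 19.42
ee_pos: [564.6, -64.4, 38.3]
ee_rot: [180.0, 0.0, 82.0]
force: [0.4, 1.0, 0.4]
gripper_width: 11.4
```

>>> arm_command:
  series: [-0.00018,-0.00124,0,0,0,0,-0.00018,-0.00124,0,0,0,0,-0.00018,-0.00124,0,0,0,0]

```text
time_s: 19.67
ee_pos: [564.4, -65.9, 38.3]
ee_rot: [180.0, -0.0, 82.0]
force: [0.1, 0.2, -0.2]
gripper_width: 11.9
```

>>> arm_command:
  series: [-0.00018,-0.00124,0,0,0,0,-0.00018,-0.00124,0,0,0,0,-0.00018,-0.00124,0,0,0,0]

```text
time_s: 19.92
ee_pos: [564.2, -67.4, 38.3]
ee_rot: [180.0, 0.0, 82.0]
force: [0.2, 0.2, -0.9]
gripper_width: 11.9
```

Travel is about 114 mm with no contact yet.

>>> arm_command:
  series: [-0.00018,-0.00124,0,0,0,0,-0.00018,-0.00124,0,0,0,0,-0.00018,-0.00124,0,0,0,0]

```text
time_s: 20.17
ee_pos: [564.0, -68.9, 38.3]
ee_rot: [180.0, -0.0, 82.0]
force: [-0.2, 1.1, 0.1]
gripper_width: 11.9
```

>>> arm_command:
  series: [-0.00018,-0.00124,0,0,0,0,-0.00018,-0.00124,0,0,0,0,-0.00018,-0.00124,0,0,0,0]

```text
time_s: 20.42
ee_pos: [563.8, -70.4, 38.3]
ee_rot: [180.0, -0.0, 82.0]
force: [0.4, 0.8, 0.4]
gripper_width: 11.5
```

>>> arm_command:
  series: [-0.00018,-0.00124,0,0,0,0,-0.00018,-0.00124,0,0,0,0,-0.00018,-0.00124,0,0,0,0]

```text
time_s: 20.67
ee_pos: [563.5, -71.8, 38.3]
ee_rot: [180.0, 0.0, 82.0]
force: [0.2, 0.3, -0.1]
gripper_width: 12.0
```

>>> arm_command:
  series: [-0.00018,-0.00124,0,0,0,0,-0.00018,-0.00124,0,0,0,0,-0.00018,-0.00124,0,0,0,0]

```text
time_s: 20.92
ee_pos: [563.3, -73.3, 38.3]
ee_rot: [180.0, -0.0, 82.0]
force: [1.0, 0.0, -0.4]
gripper_width: 11.3
```

>>> arm_command:
  series: [-0.00018,-0.00124,0,0,0,0,-0.00018,-0.00124,0,0,0,0,-0.00018,-0.00124,0,0,0,0]

```text
time_s: 21.17
ee_pos: [563.1, -74.8, 38.3]
ee_rot: [180.0, -0.0, 82.0]
force: [0.8, 0.4, -0.9]
gripper_width: 11.8
```

>>> arm_command:
  series: [-0.00018,-0.00124,0,0,0,0,-0.00018,-0.00124,0,0,0,0,-0.00018,-0.00124,0,0,0,0]

```text
time_s: 21.42
ee_pos: [563.0, -76.0, 38.3]
ee_rot: [180.0, -0.0, 82.0]
force: [0.3, 2.3, 0.2]
gripper_width: 11.9
```

>>> arm_command:
  series: [-0.00018,-0.00124,0,0,0,0,0,0,0,0,0,0]

```text
time_s: 21.58
ee_pos: [562.9, -76.3, 38.4]
ee_rot: [180.0, -0.1, 82.0]
force: [0.5, 3.7, 0.7]
gripper_width: 11.8
```

>>> arm_command:
  series: [-0.00018,-0.00124,0,0,0,0,0,0,0,0,0,0]

```text
time_s: 21.75
ee_pos: [562.9, -76.7, 38.4]
ee_rot: [180.0, -0.1, 82.0]
force: [0.8, 5.3, 1.0]
gripper_width: 11.7
```

Contact: the force rises steadily with each step. I'll bring it to about 8 N and hold for a bit over a second.

>>> arm_command:
  series: [-0.00018,-0.00124,0,0,0,0,-0.00018,-0.00124,0,0,0,0,0,0,0,0,0,0,0,0,0,0,0,0,0,0,0,0,0,0,0,0,0,0,0,0]

```text
time_s: 22.25
ee_pos: [562.8, -77.2, 38.4]
ee_rot: [180.0, -0.1, 82.0]
force: [1.5, 6.4, -0.2]
gripper_width: 11.6
```

>>> arm_command:
  series: [0,0,0,0,0,0,0,0,0,0,0,0,0,0,0,0,0,0,0,0,0,0,0,0,0,0,0,0,0,0,0,0,0,0,0,0,0,0,0,0,0,0,0,0,0,0,0,0,0,0,0,0,0,0]

```text
time_s: 23.0
ee_pos: [562.8, -77.2, 38.4]
ee_rot: [180.0, -0.1, 82.0]
force: [0.7, 7.1, -0.6]
gripper_width: 11.8
```

>>> arm_command:
  series: [0,0,0,0,0,0,0,0,0,0,0,0,0,0,0,0,0,0,0,0,0,0,0,0,0,0,0,0,0,0,0,0,0,0,0,0,0,0,0,0,0,0,0,0,0,0,0,0]
  hand: 0.5

```text
time_s: 23.67
ee_pos: [562.6, -78.3, 38.3]
ee_rot: [180.0, 0.0, 82.0]
force: [0.1, -0.8, 0.4]
gripper_width: 45.7
```

>>> arm_command:
  series: [0,0,0.02,0,0,0,0,0,0.02,0,0,0,0,0,0.02,0,0,0,0,0,0.02,0,0,0,0,0,0.04,0,0,0,0,0,0.05,0,0,0,0,0,0.05,0,0,0,0,0,0.05,0,0,0,0,0,0.05,0,0,0,0,-0.02,0.05,0,0,0,0,-0.02,0.05,0,0,0,0,-0.02,0.05,0,0,0,0,-0.02,0.05,0,0,0,0,0,0,0,0,0]

```text
time_s: 24.83
ee_pos: [564.6, -111.8, 251.7]
ee_rot: [179.4, 0.1, 82.0]
force: [0.1, -0.5, 0.9]
gripper_width: 45.5
```

```bash
python3 look.py L10; python3 - <<'E'
from workcell import env, grab_frame
from h import *
f=grab_frame("wrist");save(f,"w10.png",None,1.5)
f=grab_frame("scene");save(f,"s10.png",(180,165,330,285),5)
E
```

```text
24.8333 [ 0.14 -0.49  0.89] travel 157.7
```

View pics/L10.png

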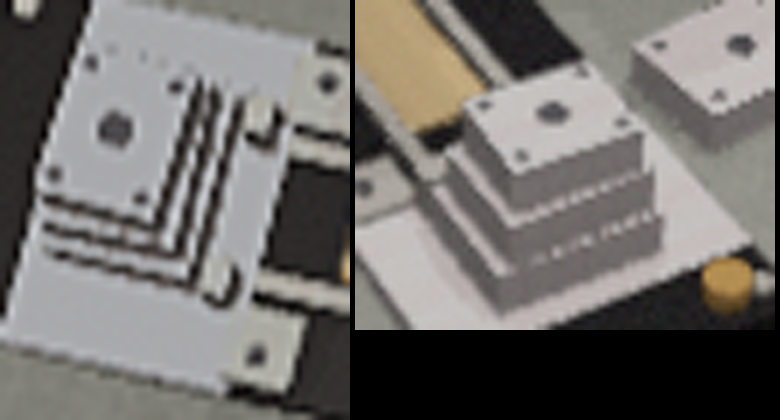

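View pics/w10.png

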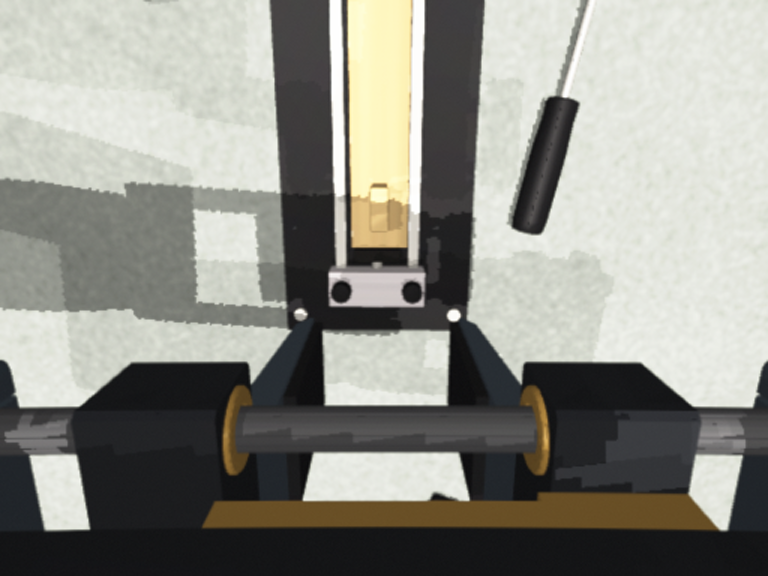

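View pics/s10.png

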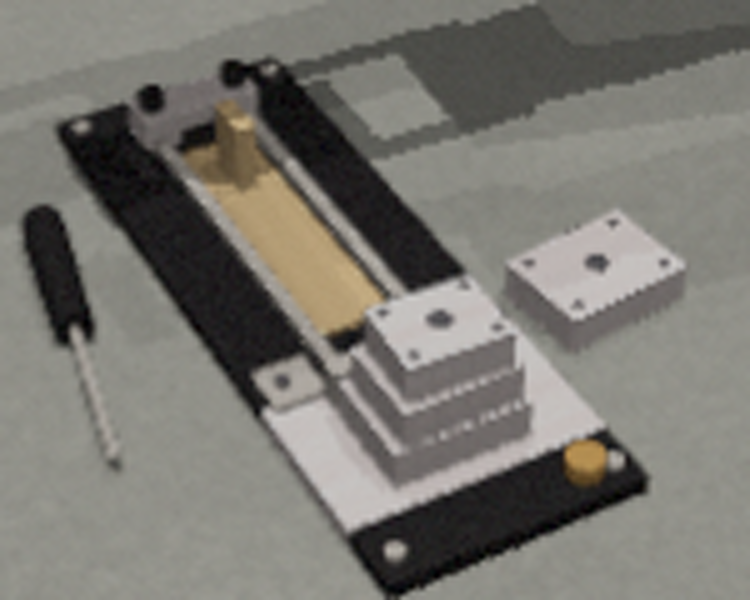

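The last pictures show the stack flat on the load plate. The board lies straight between the rails at the buffer, (380,248) in the wrist view, and the screwdriver, spare block and nut have not moved. Handing in.

```bash
python3 -c "
from workcell import env
print(env.job_done())"
```

```text
the job is handed in; nothing more can be done
None
```

The board is drawn out and lies between the rails against the buffer. The stack stands upright on the load plate, still stacked. I handed the job in at about 25 s; the hand-in gives no verdict.

- **First draw:** I pulled the board about 97 mm, with the force peaking near 15 N. The first check after that failed. The stack had hung up on the fence posts and was leaning back about 4–5°.
- **Mending it:** With the board still gripped, I slid it back until its trailing end pushed the lowest block about 5 mm off the posts, at roughly 6.5 N. Then I pulled it out quickly. The stack dropped flat, and the pictures afterwards matched an upright, aligned stack to within a pixel. The gripper and arm never touched the blocks, but this nudge was not part of the task as written.
- **Pressing the stop:** I felt forward in 0.5 mm steps and met the buffer at about 122 mm of travel. I pressed it up to about 7 N for a little over a second, well under the 15 N ramming limit, then let go and lifted clear.
- **Last checks:** The final pictures show the stack flat and the board lying straight at the buffer. The screwdriver, spare block and nut have not moved. I did not check the other bystanders up close at the end, but the arm did not go near them.
- **One disagreement:** My camera estimate put the buffer at about 116 mm of travel, against the 122 mm I felt. I went by the felt contact.

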